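# Seat an empty reel on the winder's keyed spindle

## Robot

A 7-joint arm with a two-finger parallel gripper is mounted at the origin on the work surface. World frame = base frame: x ahead of the robot, y to its left, z up, the work surface at z = 0. Lengths are in m, angles in rad, forces in N, time in s.
With the tool pointing down it reaches from about 0.4 to 0.85 m from the base axis. Payload 10.4 kg.
Tool frame: the origin (TCP) lies where the fingers leave the gripper's body, on its centre line; the fingertips stand 70 mm ahead of it and the grasp point (between the pads) lies ahead of it (r.hold_point_z is the z of the grasp point in the tool frame, in m); z points along the fingers, x is the direction in which the jaws open and shut, and the axes are right-handed (so a half turn about z gives the same grasp; the last joint's range is limited). The gripper opens to 87 mm and grips with 3 to 60 N. Pads are 19 mm wide; open, the fingers measure 117 mm over their backs; the gripper's body (75 mm by 190 mm) begins 51 mm behind the grasp point.
Start: joints at [-1.372, 0.332, -0.065, 1.46, 0.022, 1.35, -0.088], TCP at [0.137, 0.61, 0.292] pointing down, gripper open.
Joint ranges: [-2.6, 2.6], [-0.5, 2.12], [-1.47, 1.34], [0.16, 2.42], [-1.27, 4.41], [0.06, 2.06], [-2.6, 2.6]. Speed limits (rad/s): [2.22, 2.22, 2.79, 2.79, 3.14, 3.14, 3.14].

## Interface

Orientations are given as a rotation vector (axis times angle).
In Python, from cell import readout, get_image, r, boxes_of, outline_of gives the robot as it stands.
- The arm moves only by the tool drive_tool, never from a script. Its argument "rows" is a list that holds one entry, the list of rows, each a list of 7 numbers: the shift along the world's x, y, z in cm, then the turn, a rotation vector about the world's x, y, z in rad, then the opening in per cent of the stroke, from 0 (shut) to 100 (fully open). A call has 1 to 12 rows; each row is the pose to reach, as a shift and turn from the pose measured when the call began; what a row does not reach only later rows make up. A row lasts 1/10 s, in which the tool goes at most 50 mm and 8.59 degrees, less where a joint would pass 70% of its speed; a pose out of reach is approached as far as the arm can. A call with a gripper value outside its range is refused whole. The fingers move at their own pace and stop on an object; "squeeze" is the grip in N (left out, the last holds). Time passes only in rows, so rows that repeat a pose let the fingers close. It gives the time, the measured TCP pose, the force and the opening at its end, in the units of the state.
- readout.get_state(): the state, without advancing time (a new reading comes with each control period).
- get_image(name): name is "scene" or "top" or "wrist"; returns a dict with "img" (480x640x3 uint8, red, green, blue), "intrinsics" (3x3 intrinsics, pixels), "dist_coeffs" ([k1, k2, p1, p2, k3] as OpenCV has them; the pictures are not rectified), "extrinsics" (4x4, takes a point from camera to world coordinates). Camera axes: x right, y down, z forward; pixel columns grow to the right and rows downward; lengths in m; the calibration is good to about 2 mm. A picture is of the moment at which its call begins. There is no depth.
- r.finish_job(): hands the job in, once; it reports no verdict.
Trained networks look in a picture, given as the dict that the camera call returned (one of the last four; its "shot" number tells which), for a name from the list of things; names that differ only in an ending like _2 or _b are one class to them, and where a whole thing is asked for, a point or a joint stands for the part that bears it (a point fixed in the world has none). Each returns a list of dicts, best first, with "p" (0 to 1); they miss things now and then, are a little off and sometimes report something else, mostly with a low value. They report only what shows in the picture. A call takes as long as a camera call.
- boxes_of(picture, label): "centre" ([x, y, z] in m, in world coordinates, good to about 4 mm: the middle of the surface that is visible of it).
- outline_of(picture, label): "pixels" (480x640 bool, what is visible of it).
The state is a dict: "time": time; "qpos": joint angles; "qd": joint speeds; "joint_torque": joint torques, N m; "eef_pos": TCP position; "ee_rot": TCP orientation; "contact_force": force on the tool from outside, world axes, zero at the start; "ft_torque": the same for the moment, N m; "width": opening from 0.0 (shut) to 1.0 (fully open).
Only numpy, scipy, OpenCV 4.12 (cv2) and the standard library are available. Lean on these libraries where they do the work, as an engineer would, in place of code of your own. Each camera call takes 0.05 s, during which the arm holds its last target.

## Task

Pick up the empty plywood reel with the square boss and put it over the upright spindle of the grey winder. Then, pressing it down only gently, turn it until the slots underneath find the drive bar at the foot of the spindle, and push it fully home on the steel seat; let go of it there. Never force it down, and leave everything else on the bench where it is.

Things in the scene. Friction and masses are not known exactly. Their poses are not given: they have to be found in the camera images.
- reel_mid (a point): The reel to load: birch plywood, about 0.12 kg, 72 mm tall, upright on the bench. This point is on its axis, 36 mm above its underside; z is up. From the bottom: square drive plate 44 mm wide, 10 mm thick; octagonal flange 84 mm wide, from 10 to 15 mm; core 33 mm thick; like flange from 38 to 42 mm; SQUARE boss above. A 15 mm bore runs right through.
- reel_boss (a point): Where to grip the reel: on its axis, 63 mm above its underside. The boss is 36 x 36 mm and reaches from 42 to 72 mm above the underside; its flat faces look along the reel's x and y, so it is held firmly on two opposite faces.
- reel_foot (a point): Centre of the reel's underside. Two straight slots, 10.4 mm wide and 10 mm deep, cross here at right angles in the drive plate; they run along the reel's x and y, square to the faces of the boss, so the reel fits the drive bar at every quarter turn. The thin plate splits if reel and winder are pressed together with more than about 60 N, sideways jamming included.
- winder: Grey bench winder, fixed; origin under the middle of its 150 x 150 mm square housing, z up, x away from the robot. The housing's top is 40 mm above the bench; a motor box, 60 mm long, 58 mm high, stands on its +x side. On the middle lies a steel seat disc 60 mm across, 6 mm thick, with the upright spindle on it.
- seat (a point): Centre of the top of the winder's seat disc, 46 mm above the bench, on the spindle's axis. When the reel is fully home its underside rests on the seat, so reel_mid is 36 mm above this point. The axes are those of the housing.
- bar_top (a point): On the spindle's axis, 9 mm above the seat, at the top of the drive bar (40 mm long, 8 mm wide) that lies across the spindle's foot. A reel not lined up within about 3 degrees stops here, 9 mm short. A brake (slips at 0.4 N m) keeps the spindle from turning under a rubbing reel. The bar lies in any direction, other in each run; this point's axes do NOT tell it: find it by feel or sight.
- spindle_tip (a point): Tip of the upright spindle, 56 mm above the seat, 12 mm in diameter, the last 7 mm tapered. Two sprung shoes bulge from its sides 24 to 48 mm above the seat and rub in the reel's bore: the reel does not fall by its own weight but has to be pushed down with about 3 to 8 N.
- spare_mid (a point): Leave alone: another plywood reel, round flanges 90 mm across, solid ROUND boss 28 mm across, 60 mm tall; its middle.
- glue_mid (a point): Leave alone: white bottle with black cap, 68 mm across, 170 mm tall; its middle.
- discs_mid (a point): Leave alone: low round stack of plywood, 60 mm across, 24 mm tall; its middle.
- driver_grip (a point): Leave alone: screwdriver lying on the bench; middle of its handle.
- jar_mid (a point): Leave alone: glass jar with steel cap, 72 mm across, 90 mm tall; its middle.

How it is judged:
On the way, in this order (a step that is already met when the one before it is completed fails the run):
1. the reel is threaded over the spindle (reel_mid less than 85 mm above the seat and within 4 mm of its axis) (z of reel_mid in the frame of seat below 0.085 m and horizontal distance between reel_mid and seat below 0.004 m), for 0.1 s.
2. the slot has dropped over the drive bar and the reel is home on the seat (z of reel_mid in the frame of seat between 0.032 and 0.0385 m and horizontal distance between reel_mid and seat below 0.004 m and angle between reel_mid's own z axis and vertical below 0.06 rad), for 0.2 s.
At the end, for the whole second after the job is handed in: The reel sits at rest, upright (within 0.06 rad) and released, on the spindle with its slot over the drive bar: reel_mid within 4 mm of the spindle's axis and 32 to 38.5 mm above the seat (36 mm when fully home) (all of step 2 and linear speed of reel below 0.02 m/s); the robot touches nothing.
It fails at once if the reel and the winder are pressed together with more than 60 N (contact force between reel and winder above 60 N).
It fails at once if a bystander is moved by more than 30 mm (distance of any of spare_mid, glue_mid, discs_mid, driver_grip, jar_mid from where it was at the start of the episode above 0.03 m).
It also fails if it takes over 67 s, if anything falls off the work surface, if the arm or the gripper's body presses on something with over 40 N, if the wrist force passes 120 N, or if a joint passes its speed limit or range.

## Working session

There is one attempt and no reset: what is moved stays moved. The work goes in short steps, Python scripts to look and compute and a tool call to move; the robot and the scene stay as the last step left them, time stands still between calls to the robot, and variables do not carry over. Pictures are saved under pics/ and viewed, and the job is handed in when it is done.

Besides the shell and the picture viewer there is one more tool, called after "Emit:" in YAML: its name, and indented under it one key for each argument. drive_tool: Moves the arm, as the interface text tells. Its arguments: {"type":"object","properties":{"rows":{"type":"array"},"squeeze":{"type":"number"}},"required":["rows"]}

```bash
ls; mkdir -p pics; cat > h.py <<'E'
import numpy as np, cv2
from cell import readout, get_image, r, boxes_of, outline_of
def save(p,n): cv2.imwrite('pics/'+n+'.png', p['img'][:,:,::-1])
def ray(p,uv):
    K=np.array(p['intrinsics']);D=np.array(p['dist_coeffs'],float);E=np.array(p['extrinsics'])
    q=cv2.undistortPoints(np.array(uv,float).reshape(-1,1,2),K,D).reshape(-1,2)
    d=np.c_[q,np.ones(len(q))]@E[:3,:3].T
    return E[:3,3],d
def atz(p,uv,z):
    o,d=ray(p,uv); return o+d*((z-o[2])/d[:,2])[:,None]
def proj(p,X):
    K=np.array(p['intrinsics']);D=np.array(p['dist_coeffs'],float);E=np.linalg.inv(np.array(p['extrinsics']))
    rv,_=cv2.Rodrigues(E[:3,:3]); return cv2.projectPoints(np.array(X,float).reshape(-1,3),rv,E[:3,3],K,D)[0].reshape(-1,2)
E
python3 - <<'E'
from h import *
s=readout.get_state(); print(s, r.hold_point_z)
for n in ['scene','top']:
    p=get_image(n); save(p,n+'0'); print(n,p['extrinsics'],p['intrinsics'])
    for l in ['reel_mid','winder','spare_mid','glue_mid','discs_mid','driver_grip','jar_mid','spindle_tip','bar_top']:
        try: print(l,[(np.round(b['centre'],3),round(b['p'],2)) for b in boxes_of(p,l)[:2]])
        except Exception as e: print(l,e)
E
```

```text
pics
{'time': 0.0, 'qpos': array([-1.37159958,  0.33288911, -0.06470974,  1.46094806,  0.02162061,
        1.34991714, -0.0884723 ]), 'qd': array([-6.01900432e-05, -5.88449994e-04, -1.98800763e-04, -2.01506491e-03,
       -4.99087058e-04,  9.08406666e-04,  2.02677054e-03]), 'joint_torque': array([-3.10656933e-04, -6.23257113e+01,  2.43219431e-02, -3.89898705e+01,
       -6.14335947e-02,  3.98307235e-02,  1.48925697e-04]), 'eef_pos': array([0.1374261 , 0.60940085, 0.29143992]), 'ee_rot': array([ 2.45281749e+00,  1.96140991e+00, -1.71011110e-03]), 'contact_force': array([ 0.5592024 , -0.73539257,  0.6193412 ]), 'ft_torque': array([ 0.03221584, -0.00172431, -0.06709999]), 'width': 0.9976619854947283} 0.051
scene [[-0.47692409  0.76731913 -0.42867792  1.04614709]
 [ 0.87891031  0.41203761 -0.24029498  0.24868574]
 [-0.00775151 -0.49137191 -0.87091536  1.12797619]
 [ 0.          0.          0.          1.        ]] [[590.13579228   0.         310.4595126 ]
 [  0.         590.13579228 246.40018544]
 [  0.           0.           1.        ]]
reel_mid [(array([0.5  , 0.292, 0.041]), 0.94)]
w
[... 758 characters left out ...]
7.49357724]
 [  0.         581.85180335 232.39777224]
 [  0.           0.           1.        ]]
reel_mid [(array([0.485, 0.281, 0.041]), 0.78), (array([0.455, 0.064, 0.046]), 0.32)]
winder [(array([ 0.573, -0.223,  0.04 ]), 0.93), (array([0.614, 0.241, 0.115]), 0.63)]
spare_mid [(array([0.459, 0.068, 0.045]), 0.87)]
glue_mid [(array([0.617, 0.244, 0.114]), 0.94)]
discs_mid [(array([0.623, 0.084, 0.024]), 0.71), (array([0.484, 0.281, 0.042]), 0.18)]
driver_grip [(array([ 0.382, -0.169,  0.018]), 0.7)]
jar_mid [(array([ 0.552, -0.416,  0.092]), 0.85), (array([ 0.575, -0.219,  0.039]), 0.29)]
spindle_tip [(array([ 0.573, -0.22 ,  0.043]), 0.8)]
bar_top [(array([ 0.573, -0.227,  0.04 ]), 0.77)]
```

View pics/scene0.png

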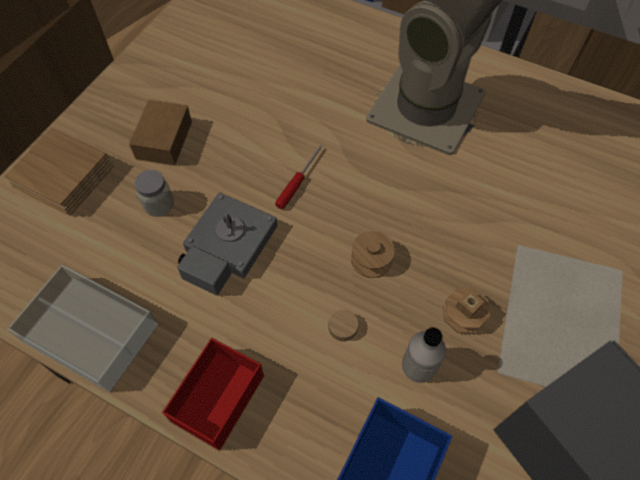

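View pics/top0.png

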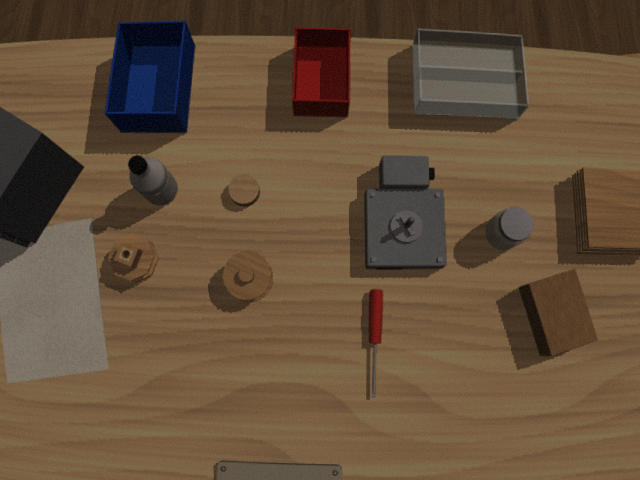

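The scene image shows the square-boss reel at about (468,310), the winder at (230,230). In the top image the reel is at (133,260), the winder seat at (405,228) with the spindle leaning to (411,221) by perspective. Next I zoom in.

```bash
python3 - <<'E'
from h import *
a=cv2.imread('pics/top0.png'); b=cv2.imread('pics/scene0.png')
def c(i,x,y,w): return cv2.resize(i[y-w:y+w,x-w:x+w],(390,290 if 0 else 390),interpolation=cv2.INTER_CUBIC)
o=np.hstack([c(a,133,260,35),c(a,405,225,35)])
cv2.imwrite('pics/ztop.png',o); o=np.hstack([c(b,468,308,35),c(b,230,230,35)]); cv2.imwrite('pics/zscene.png',o)
E
```

```text
(no output)
```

View pics/ztop.png

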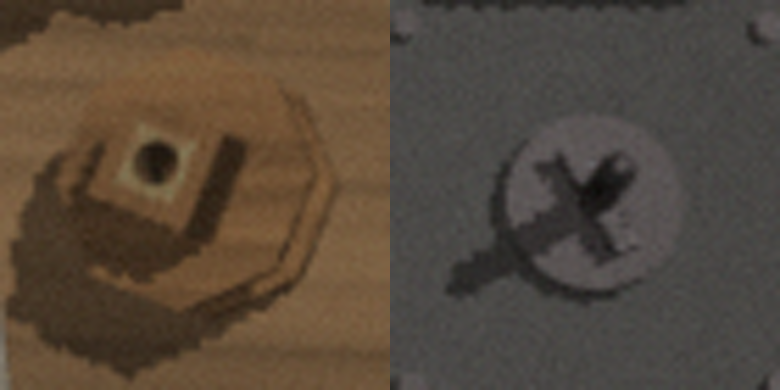

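View pics/zscene.png

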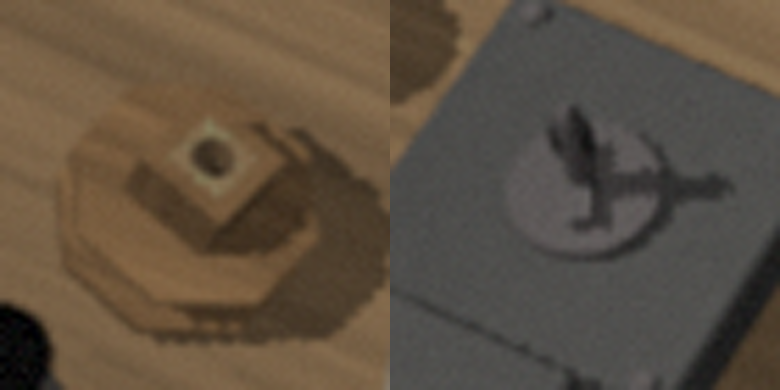

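```bash
python3 - <<'E'
from h import *
t=get_image('top'); s=get_image('scene')
f=390/70
T=lambda x,y,cx,cy:[(x)/f+cx-35,(y)/f+cy-35]
print('bore',atz(t,T(155,163,133,260),.072),atz(s,T(212,155,468,308),.072))
print('disc',atz(t,T(205,202,405,225),.046),atz(s,T(190,188,230,230),.046))
print('tip',atz(t,T(232,160,405,225),.102),atz(s,T(182,110,230,230),.102))
A=atz(t,[T(162,160,405,225),T(223,255,405,225)],.055);print('bar',A,np.degrees(np.arctan2(*(A[1]-A[0])[1::-1])),np.linalg.norm(A[1]-A[0]))
A=atz(t,[T(103,180,133,260),T(125,120,133,260),T(190,235,133,260)],.072)
print(A)
E
```

```text
bore [[0.48635718 0.28940326 0.072     ]] [[0.48540457 0.29063738 0.072     ]]
disc [[ 0.55649186 -0.22566041  0.046     ]] [[ 0.55788707 -0.22419335  0.046     ]]
tip [[ 0.55856848 -0.22568787  0.102     ]] [[ 0.55602735 -0.22040057  0.102     ]]
bar [[ 0.56847422 -0.20995447  0.055     ]
 [ 0.53687473 -0.23016207  0.055     ]] -147.4014393571025 0.037508323874677056
[[0.48018296 0.30680688 0.072     ]
 [0.50034945 0.30093732 0.072     ]
 [0.46297553 0.27553944 0.072     ]]
```

Emit:
drive_tool:
  rows:
    - [[4,-3.5,0,0,0,0,100],[8,-7,0,0,0,0,100],[12,-10.5,0,0,0,0,100],[16,-14,0,0,0,0,100],[20,-17.5,0,0,0,-0.07,100],[24,-21,0,0,0,-0.14,100],[28,-25,0,0,0,-0.21,100],[31,-28.5,0,0,0,-0.28,100],[33,-30.5,0,0,0,-0.28,100],[34.9,-32,0,0,0,-0.28,100],[34.9,-32,0,0,0,-0.28,100],[34.9,-32,0,0,0,-0.28,100]]

```text
time: 2.3
eef_pos: [0.4864, 0.2898, 0.2922]
ee_rot: [-2.704, -1.599, 0.0]
contact_force: [-0.1, -0.0, 0.7]
width: 0.998
```

```bash
cat >> h.py <<'E'
from scipy.spatial.transform import Rotation as R
def st():
    s=readout.get_state(); M=R.from_rotvec(s['ee_rot']).as_matrix()
    print('t',round(s['time'],2),'pos',np.round(s['eef_pos'],4),'jaw',round(np.degrees(np.arctan2(M[1,0],M[0,0])),2),'tilt(z)',np.round(M[:,2],4),'q',np.round(s['qpos'],2),'F',np.round(s['contact_force'],1),'T',np.round(s['ft_torque'],2),'w',round(s['width'],3)); return s
E
python3 - <<'E'
from h import *
st(); p=get_image('wrist'); save(p,'w1'); print(np.round(p['extrinsics'],3))
print(proj(p,[.486,.29,.072]))
E
```

```text
t 2.3 pos [0.4864 0.2898 0.2922] jaw 61.21 tilt(z) [-3.e-04  3.e-04 -1.e+00] q [-0.84  0.2   0.26  1.64 -0.05  1.31  0.49] F [-0.1 -0.   0.7] T [ 0.04  0.01 -0.  ] w 0.998
[[ 0.482  0.835  0.266  0.412]
 [ 0.876 -0.46  -0.145  0.33 ]
 [ 0.001  0.303 -0.953  0.384]
 [ 0.     0.     0.     1.   ]]
[[320.19441677 222.90077692]]
```

View pics/w1.png

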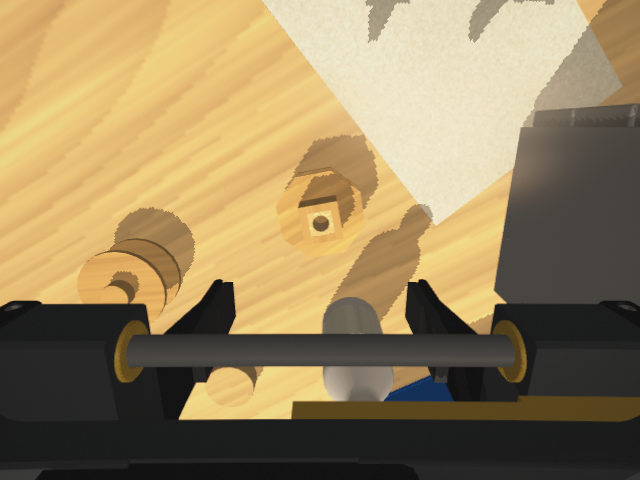

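The wrist view shows the reel boss bore at (320,223), matching the prediction. The boss looks slightly rotated relative to the jaws.

```bash
python3 - <<'E'
from h import *
a=cv2.imread('pics/w1.png')[180:260,270:370]; cv2.imwrite('pics/w1z.png',cv2.resize(a,None,fx=7,fy=7,interpolation=cv2.INTER_CUBIC))
E
```

```text
(no output)
```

View pics/w1z.png

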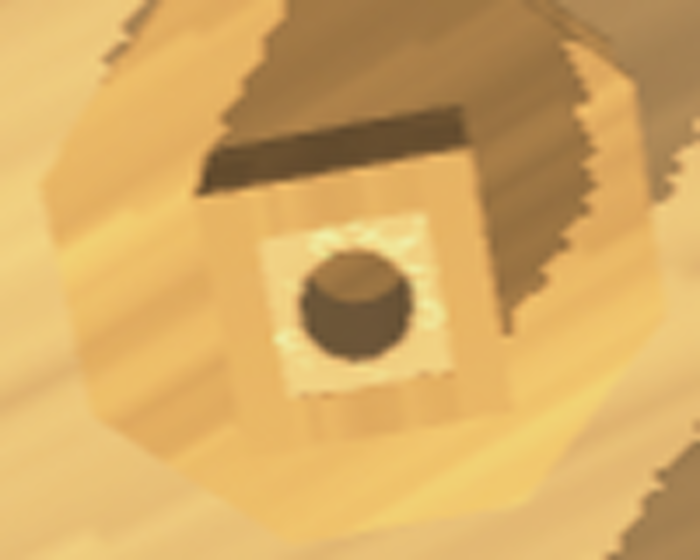

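```bash
python3 - <<'E'
from h import *
p=get_image('wrist')
C=np.array([[197,195],[471,148],[514,408],[240,455]])/7+[270,180]
A=atz(p,C,.072); print(A, A.mean(0))
for i in range(4):
    d=A[(i+1)%4]-A[i]; print(np.linalg.norm(d),np.degrees(np.arctan2(d[1],d[0]))%90)
print(atz(p,np.array([[357,305]])/7+[270,180],.072))
E
```

```text
[[0.46353921 0.28021905 0.072     ]
 [0.47502475 0.31392844 0.072     ]
 [0.50853218 0.30263729 0.072     ]
 [0.49685978 0.26772578 0.072     ]] [0.48598898 0.29112764 0.072     ]
0.03561236299605446 71.18488778197501
0.03535870272213943 71.3774900989839
0.03681111427502317 71.51303985347153
0.03558570210888055 69.44688283823163
[[0.48623618 0.29122195 0.072     ]]
```

Emit:
drive_tool:
  rows:
    - [[0,0.1,-3,0,0,0.06,100],[0,0.1,-6,0,0,0.12,100],[0,0.1,-9,0,0,0.173,100],[0,0.1,-11.5,0,0,0.173,100],[0,0.1,-14,0,0,0.173,100],[0,0.1,-16,0,0,0.173,100],[0,0.1,-17.2,0,0,0.173,100],[0,0.1,-17.6,0,0,0.173,100],[0,0.1,-17.6,0,0,0.173,100],[0,0.1,-17.6,0,0,0.173,100]]

```text
time: 3.4
eef_pos: [0.4859, 0.2925, 0.1172]
ee_rot: [-2.552, -1.83, -0.002]
contact_force: [0.6, -0.2, 0.1]
width: 0.999
```

```bash
python3 - <<'E'
from h import *
st(); p=get_image('wrist'); save(p,'w2')
E
```

```text
t 3.4 pos [0.4859 0.2925 0.1172] jaw 71.3 tilt(z) [ 6.0e-04  1.4e-03 -1.0e+00] q [-0.81  0.37  0.22  1.82 -0.1   0.96  0.7 ] F [ 0.6 -0.2  0.1] T [-0.06 -0.02 -0.  ] w 0.999
```

View pics/w2.png

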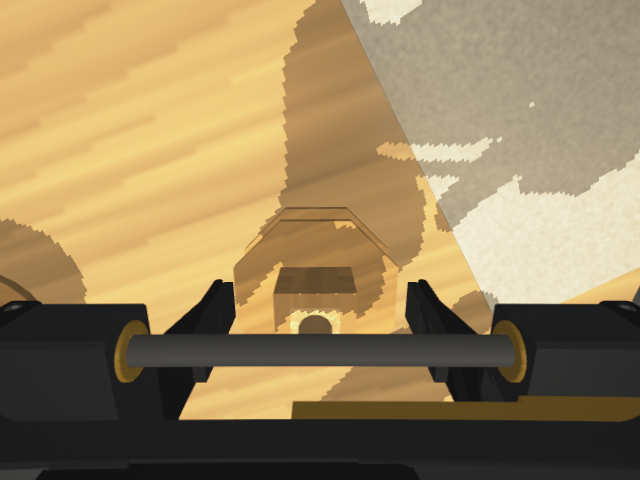

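The boss sits square between the pads at (315,300). I close on it and look before lifting.

Emit:
drive_tool:
  rows:
    - [[0,-0.1,-0.2,0,0,0,100],[0,-0.1,-0.2,0,0,0,60],[0,-0.1,-0.2,0,0,0,30],[0,-0.1,-0.2,0,0,0,20],[0,-0.1,-0.2,0,0,0,20],[0,-0.1,-0.2,0,0,0,20],[0,-0.1,-0.2,0,0,0,20],[0,-0.1,-0.2,0,0,0,20],[0,-0.1,-0.2,0,0,0,20],[0,-0.1,-0.2,0,0,0,20]]
  squeeze: 30

```text
time: 4.45
eef_pos: [0.486, 0.2913, 0.1152]
ee_rot: [-2.553, -1.83, -0.002]
contact_force: [0.8, -0.3, 0.8]
width: 0.412
```

```bash
python3 - <<'E'
from h import *
st(); p=get_image('wrist'); save(p,'w3')
E
```

```text
t 4.45 pos [0.486  0.2913 0.1152] jaw 71.28 tilt(z) [ 7.0e-04  1.3e-03 -1.0e+00] q [-0.8   0.37  0.22  1.82 -0.1   0.96  0.7 ] F [ 0.8 -0.3  0.8] T [-0.09  0.04 -0.04] w 0.412
```

View pics/w3.png

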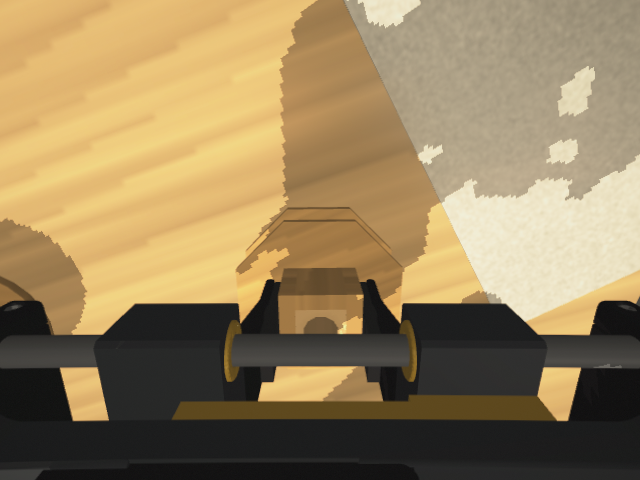

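Width 0.412 × 87 mm = 35.9 mm, which is the boss width, so it is held. Lift and carry.

Emit:
drive_tool:
  rows:
    - [[0,0,2,0,0,0,20],[0,0,5,0,0,0,20],[0,0,9,0,0,0,20],[0,0,13,0,0,0,20],[0,-2,16,0,0,0,20],[0.5,-6,17,0,0,-0.08,20],[1.5,-10,17,0,0,-0.16,20],[2.5,-14,17,0,0,-0.24,20],[3.5,-18,17,0,0,-0.32,20],[4.5,-22,17,0,0,-0.4,20],[5.5,-26,17,0,0,-0.48,20],[6.5,-30,17,0,0,-0.56,20]]

```text
time: 5.7
eef_pos: [0.551, -0.0103, 0.2853]
ee_rot: [-2.961, -1.049, -0.003]
contact_force: [0.1, -0.1, -1.9]
width: 0.408
```

Emit:
drive_tool:
  rows:
    - [[0.5,-4,0,0,0,-0.06,20],[1,-8,0,0,0,-0.11,20],[2,-12,0,0,0,-0.11,20],[3,-16,0,0,0,-0.11,20],[4,-20,0,0,0,-0.11,20],[4.5,-24,0,0,0,-0.11,20],[5,-27,0,0,0,-0.11,20],[5,-28.6,0,0,0,-0.11,20],[5,-28.6,0,0,0,-0.11,20],[5,-28.6,0,0,0,-0.11,20]]

```text
time: 6.7
eef_pos: [0.6011, -0.2952, 0.285]
ee_rot: [-3.013, -0.885, -0.003]
contact_force: [0.1, 1.4, -0.7]
width: 0.414
```

```bash
python3 - <<'E'
from h import *
st(); p=get_image('wrist'); save(p,'w4'); print(np.round(p['extrinsics'],3)); print(proj(p,[.557,-.225,.046]))
E
```

```text
t 6.7 pos [ 0.6011 -0.2952  0.285 ] jaw 32.75 tilt(z) [ 0.0014  0.0019 -1.    ] q [-0.05  0.49  0.64  1.37 -0.29  1.38  1.16] F [ 0.1  1.4 -0.7] T [-0.03  0.07 -0.02] w 0.414
[[ 0.841  0.515  0.165  0.555]
 [ 0.541 -0.802 -0.253 -0.225]
 [ 0.002  0.302 -0.953  0.377]
 [ 0.     0.     0.     1.   ]]
[[321.11118695 127.62497172]]
```

View pics/w4.png

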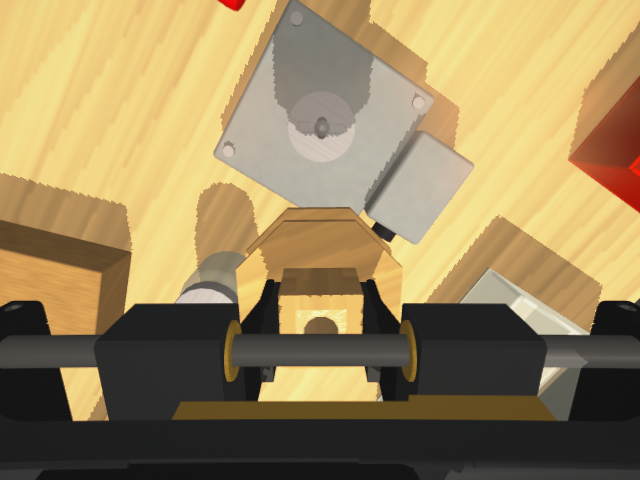

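The wrist view looks straight down on the seat disc at (321,127), with the spindle at its centre and a dim bar lying nearly level. I enlarge it with more contrast.

```bash
python3 - <<'E'
from h import *
a=cv2.imread('pics/w4.png')[82:172,266:376]; a=cv2.resize(a,None,fx=7,fy=6.999,interpolation=cv2.INTER_CUBIC)
a=np.clip((a.astype(float)-50)*1.9,0,255); cv2.imwrite('pics/w4z.png',a); print(a.shape)
E
```

```text
(630, 770, 3)[ WARN:0@0.367] global loadsave.cpp:1063 imwrite_ Unsupported depth image for selected encoder is fallbacked to CV_8U.
```

View pics/w4z.png

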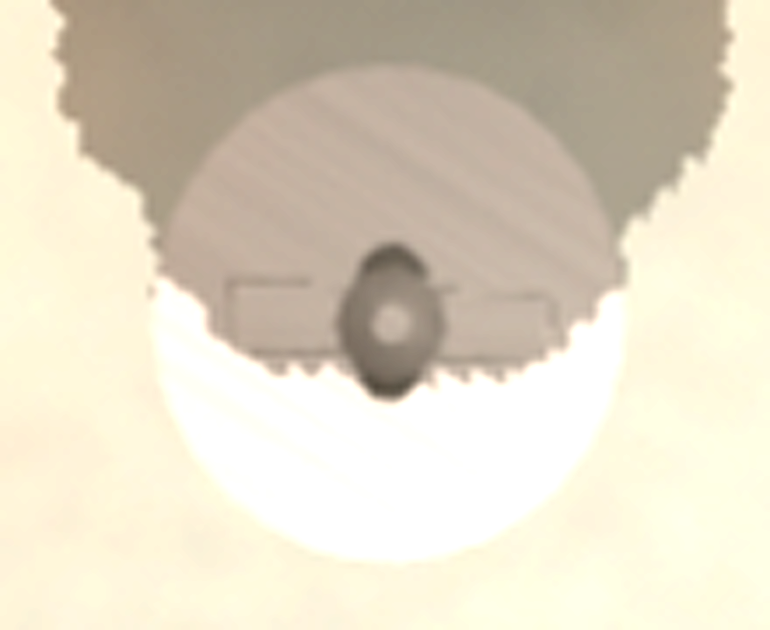

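```bash
python3 - <<'E'
from h import *
p=get_image('wrist')
P=lambda *a: np.array(a)/7+[266,82]
def ang(a,b,z):
    A=atz(p,np.array([P(*a),P(*b)]),z); d=A[1]-A[0]; return np.degrees(np.arctan2(d[1],d[0])),np.linalg.norm(d)
print(ang((232,280),(550,296),.055),ang((250,352),(550,358),.055),ang((230,316),(552,327),.055))
print('tip',atz(p,P(392,322),.102),'disc',atz(p,P(388.5,314),.046),'barmid',atz(p,P(391,319),.055))
print('bore in hand', proj(p,[.6011,-.2952,.285-.1152+.072]))
# housing rivets
print(atz(p,np.array([[296,18],[418,102],[228,150]]),.041))
a=cv2.imread('pics/w4.png')[255:345,260:380]; cv2.imwrite('pics/w4h.png',cv2.resize(a,None,fx=6,fy=6,interpolation=cv2.INTER_CUBIC))
E
```

```text
(np.float64(30.070930041218432), np.float64(0.03921284547745087)) (np.float64(31.69822254965279), np.float64(0.03725823000134581)) (np.float64(30.936128010980017), np.float64(0.03984155562233164))
tip [[ 0.55757377 -0.22411573  0.102     ]] disc [[ 0.5572265  -0.22354002  0.046     ]] barmid [[ 0.55774097 -0.22388219  0.055     ]]
bore in hand [[319.92472243 330.37488323]]
[[ 0.49335292 -0.1634188   0.041     ]
 [ 0.6176677  -0.15997233  0.041     ]
 [ 0.49611274 -0.28714171  0.041     ]]
```

View pics/w4h.png

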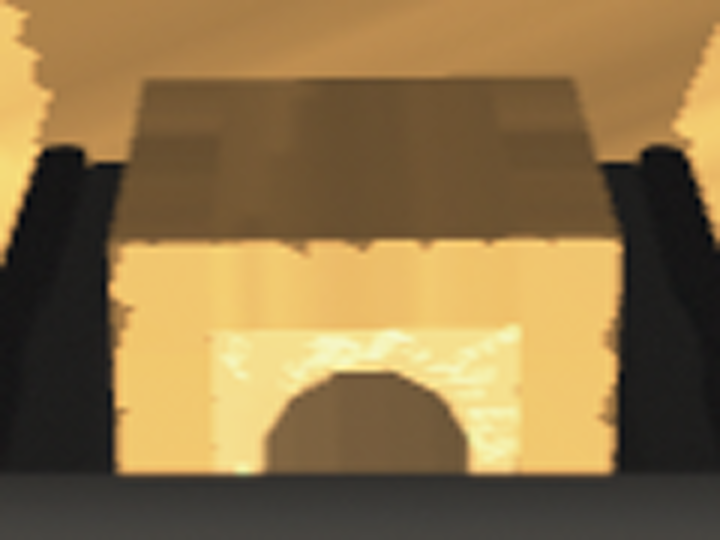

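```bash
python3 - <<'E'
from h import *
p=get_image('wrist'); s=st()
z=s['eef_pos'][2]-.1152+.072
M=R.from_rotvec(s['ee_rot']).as_matrix()
for uv in [(110,240),(622,240),(366,240),(267,470),(468,470),(366,371)]:
    w=atz(p,np.array(uv)/6+[260,255],z)[0]; print(uv,np.round(M.T@(w-s['eef_pos'])*1000,2))
E
```

```text
t 6.85 pos [ 0.6015 -0.2943  0.2854] jaw 32.85 tilt(z) [ 0.002  0.002 -1.   ] q [-0.05  0.49  0.64  1.37 -0.29  1.38  1.16] F [ 0.1  1.1 -1.3] T [-0.01 -0.01 -0.  ] w 0.411
(110, 240) [-18.17 -16.78  43.16]
(622, 240) [ 17.67 -16.71  43.26]
(366, 240) [ -0.26 -16.73  43.21]
(267, 470) [-7.43  1.66 43.18]
(468, 470) [ 7.16  1.7  43.22]
(366, 371) [-0.25 -6.4  43.2 ]
```

Bar direction ≈ 31°, spindle axis ≈ (0.5573, -0.2243). All three cameras agree within 2 mm. Move above the spindle with the underside about 18 mm clear of the tip.

Emit:
drive_tool:
  rows:
    - [[-1.5,2.5,0,0,0,-0.03,20],[-3,5,0,0,0,-0.03,20],[-4.4,7,-1,0,0,-0.03,20],[-4.4,7,-3,0,0,-0.03,20],[-4.4,7,-5,0,0,-0.03,20],[-4.4,7,-5,0,0,-0.03,20],[-4.4,7,-5,0,0,-0.03,20]]

```text
time: 7.55
eef_pos: [0.5577, -0.2237, 0.236]
ee_rot: [-3.025, -0.844, -0.004]
contact_force: [-0.3, -0.3, -0.2]
width: 0.41
```

```bash
python3 - <<'E'
from h import *
st(); 
for n,(cx,cy) in {'top':(411,215),'scene':(230,215)}.items():
    p=get_image(n); save(p,'a_'+n)
    print(n, proj(p,[[.557,-.224,.102],[.557,-.224,.12]]))
t=cv2.imread('pics/a_top.png')[130:300,310:500]; s=cv2.imread('pics/a_scene.png')[130:300,130:320]
cv2.imwrite('pics/a.png',cv2.resize(np.hstack([t,s]),(800,358),interpolation=cv2.INTER_CUBIC))
E
```

```text
t 7.55 pos [ 0.5577 -0.2237  0.236 ] jaw 31.19 tilt(z) [ 0.0021  0.0021 -1.    ] q [-0.2   0.36  0.64  1.63 -0.23  1.23  1.03] F [-0.3 -0.3 -0.2] T [-0.02  0.04 -0.03] w 0.41
top [[410.70324334 219.56005837]
 [412.35251221 217.35391404]]
scene [[225.93588093 214.39728656]
 [224.76189696 209.63132677]]
```

View pics/a.png

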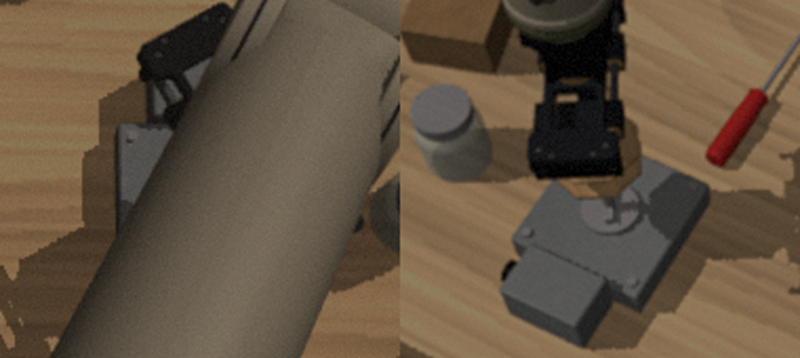

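The scene view shows the reel held just above the spindle (about (610,200) in the crop); the top view is blocked by the arm. I lower it slowly and watch the force.

Emit:
drive_tool:
  rows:
    - [[0,0,-0.7,0,0,0,20],[0,0,-1.3,0,0,0,20],[0,0,-1.7,0,0,0,20],[0,0,-2,0,0,0,20],[0,0,-2.2,0,0,0,20],[0,0,-2.4,0,0,0,20],[0,0,-2.4,0,0,0,20]]

```text
time: 8.35
eef_pos: [0.558, -0.2243, 0.2124]
ee_rot: [-3.026, -0.843, -0.006]
contact_force: [0.2, -0.3, -0.5]
width: 0.411
```

```bash
python3 -c "
from h import *
st()"
```

```text
t 8.35 pos [ 0.558  -0.2243  0.2124] jaw 31.15 tilt(z) [ 0.0033  0.0016 -1.    ] q [-0.2   0.38  0.63  1.66 -0.24  1.18  1.04] F [ 0.2 -0.3 -0.5] T [-0.13 -0.01 -0.01] w 0.411
```

Emit:
drive_tool:
  rows:
    - [[-0.05,0,-0.2,0,0,0,20],[-0.05,0,-0.4,0,0,0,20],[-0.05,0,-0.6,0,0,0,20],[-0.05,0,-0.8,0,0,0,20],[-0.05,0,-0.8,0,0,0,20]]

```text
time: 8.85
eef_pos: [0.5574, -0.2243, 0.2041]
ee_rot: [-3.025, -0.843, -0.005]
contact_force: [-0.3, 0.7, -0.9]
width: 0.413
```

```bash
python3 -c "
from h import *
st()"
```

```text
t 8.85 pos [ 0.5574 -0.2243  0.2041] jaw 31.15 tilt(z) [ 0.0029  0.0017 -1.    ] q [-0.19  0.38  0.63  1.67 -0.25  1.16  1.04] F [-0.3  0.7 -0.9] T [-0.11  0.03  0.04] w 0.413
```

Threaded without side force. Continue down to just above the bar.

Emit:
drive_tool:
  rows:
    - [[0,0,-0.3,0,0,0,20],[0,0,-0.6,0,0,0,20],[0,0,-0.9,0,0,0,20],[0,0,-1.2,0,0,0,20],[0,0,-1.4,0,0,0,20],[0,0,-1.4,0,0,0,20]]

```text
time: 9.45
eef_pos: [0.5573, -0.2238, 0.1897]
ee_rot: [-3.025, -0.844, -0.004]
contact_force: [-0.2, 2.9, -1.4]
width: 0.417
```

```bash
python3 -c "
from h import *
st()"
```

```text
t 9.45 pos [ 0.5573 -0.2238  0.1897] jaw 31.17 tilt(z) [ 0.0023  0.0023 -1.    ] q [-0.19  0.4   0.62  1.68 -0.26  1.14  1.05] F [-0.2  2.9 -1.4] T [0.55 0.1  0.01] w 0.417
```

Emit:
drive_tool:
  rows:
    - [[0,0.06,-0.3,0,0,0,20],[0,0.06,-0.6,0,0,0,20],[0,0.06,-0.9,0,0,0,20],[0,0.06,-1.2,0,0,0,20]]

```text
time: 9.85
eef_pos: [0.5575, -0.2235, 0.1777]
ee_rot: [-3.025, -0.843, -0.005]
contact_force: [-0.3, -0.4, 3.4]
width: 0.413
```

```bash
python3 -c "
from h import *
st()
p=get_image('scene'); save(p,'b_s')
s=cv2.imread('pics/b_s.png')[150:290,150:310]
cv2.imwrite('pics/b.png',cv2.resize(s,None,fx=4,fy=4,interpolation=cv2.INTER_CUBIC))
"
```

```text
t 9.85 pos [ 0.5575 -0.2235  0.1777] jaw 31.16 tilt(z) [ 0.0031  0.0019 -1.    ] q [-0.19  0.41  0.62  1.7  -0.26  1.12  1.05] F [-0.3 -0.4  3.4] T [0.04 0.11 0.02] w 0.413
```

View pics/b.png

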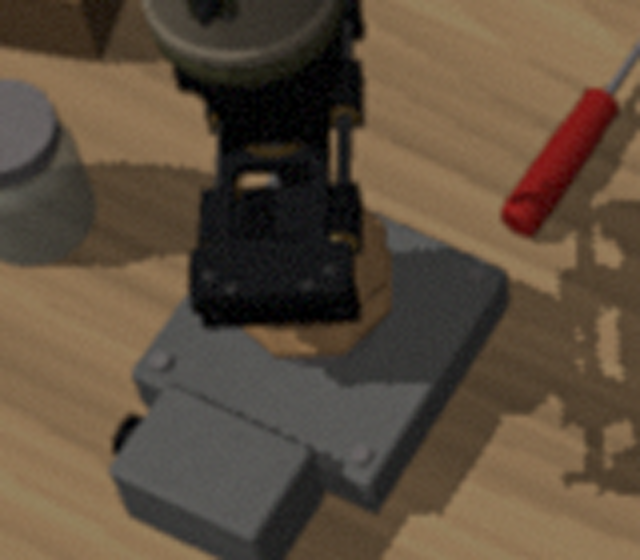

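The reel is low over the seat, with shoe friction about 4–5 N. Approach the bar top (contact would be at TCP z ≈ 0.170), then press only slightly past it.

Emit:
drive_tool:
  rows:
    - [[0,0,-0.2,0,0,0,20],[0,0,-0.4,0,0,0,20],[0,0,-0.6,0,0,0,20],[0,0,-0.7,0,0,0,20],[0,0,-0.8,0,0,0,20],[0,0,-0.85,0,0,0,20],[0,0,-0.9,0,0,0,20]]

```text
time: 10.6
eef_pos: [0.5573, -0.2234, 0.1682]
ee_rot: [-3.025, -0.843, -0.005]
contact_force: [-0.6, 1.0, 4.1]
width: 0.412
```

```bash
python3 -c "
from h import *
st()"
```

```text
t 10.6 pos [ 0.5573 -0.2234  0.1682] jaw 31.16 tilt(z) [ 0.0024  0.002  -1.    ] q [-0.18  0.42  0.61  1.7  -0.27  1.1   1.06] F [-0.6  1.   4.1] T [-0.04  0.08 -0.04] w 0.412
```

Emit:
drive_tool:
  rows:
    - [[0,0,-0.1,0,0,0,20],[0,0,-0.2,0,0,0,20],[0,0,-0.25,0,0,0,20]]

```text
time: 10.9
eef_pos: [0.5573, -0.2234, 0.1656]
ee_rot: [-3.025, -0.843, -0.005]
contact_force: [0.2, 0.6, 2.5]
width: 0.41
```

```bash
python3 -c "
from h import *
st()"
```

```text
t 10.9 pos [ 0.5573 -0.2234  0.1656] jaw 31.16 tilt(z) [ 0.0024  0.002  -1.    ] q [-0.18  0.43  0.61  1.71 -0.27  1.09  1.06] F [0.2 0.6 2.5] T [-0.08  0.04  0.01] w 0.41
```

The slot found the bar: underside is about 4.5 mm below the bar top with only shoe friction. Push home gently.

Emit:
drive_tool:
  rows:
    - [[0,0,-0.1,0,0,0,20],[0,0,-0.2,0,0,0,20],[0,0,-0.3,0,0,0,20],[0,0,-0.4,0,0,0,20],[0,0,-0.4,0,0,0,20]]

```text
time: 11.4
eef_pos: [0.5573, -0.2233, 0.1613]
ee_rot: [-3.025, -0.844, -0.004]
contact_force: [0.3, 0.6, 2.2]
width: 0.414
```

```bash
python3 -c "
from h import *
st()"
```

```text
t 11.4 pos [ 0.5573 -0.2233  0.1613] jaw 31.17 tilt(z) [ 0.0022  0.0021 -1.    ] q [-0.18  0.43  0.61  1.71 -0.28  1.09  1.06] F [0.3 0.6 2.2] T [-0.05 -0.07 -0.02] w 0.414
```

Emit:
drive_tool:
  rows:
    - [[0,0,-0.05,0,0,0,20],[0,0,-0.1,0,0,0,20],[0,0,-0.1,0,0,0,20]]

```text
time: 11.7
eef_pos: [0.5573, -0.2234, 0.1611]
ee_rot: [-3.025, -0.843, -0.005]
contact_force: [-3.9, 0.9, 11.3]
width: 0.409
```

```bash
python3 -c "
from h import *
st()"
```

```text
t 11.7 pos [ 0.5573 -0.2234  0.1611] jaw 31.16 tilt(z) [ 0.0026  0.0024 -1.    ] q [-0.18  0.43  0.61  1.71 -0.28  1.09  1.06] F [-3.9  0.9 11.3] T [ 0.26  0.79 -0.02] w 0.409
```

Firm stop at TCP z 0.1611 (underside at 0.046, the seat height) with 11 N. Release, then retreat straight up.

Emit:
drive_tool:
  rows:
    - [[0,0,0.02,0,0,0,45],[0,0,0.02,0,0,0,60],[0,0,0.02,0,0,0,75],[0,0,0.02,0,0,0,75],[0,0,0.02,0,0,0,75],[0,0,0.02,0,0,0,75]]

```text
time: 12.3
eef_pos: [0.5573, -0.2234, 0.1612]
ee_rot: [-3.025, -0.843, -0.005]
contact_force: [-0.4, 0.3, 0.3]
width: 0.733
```

```bash
python3 -c "
from h import *
st()"
```

```text
t 12.3 pos [ 0.5573 -0.2234  0.1612] jaw 31.16 tilt(z) [ 0.0025  0.0024 -1.    ] q [-0.18  0.43  0.61  1.71 -0.28  1.09  1.06] F [-0.4  0.3  0.3] T [-0.06  0.04  0.01] w 0.733
```

Emit:
drive_tool:
  rows:
    - [[0,0,1,0,0,0,75],[0,0,3,0,0,0,75],[0,0,6,0,0,0,75],[0,0,9,0,0,0,75],[0,0,12,0,0,0,75],[0,0,14,0,0,0,75],[-1,3,15,0,0,0,75],[-3,7,15,0,0,0,75],[-5,11,15,0,0,0,75],[-7,15,15,0,0,0,75],[-9,19,15,0,0,0,75],[-9,23,15,0,0,0,75]]

```text
time: 13.5
eef_pos: [0.4655, 0.0074, 0.3125]
ee_rot: [-3.024, -0.842, -0.007]
contact_force: [1.5, -0.1, -0.4]
width: 0.751
```

```bash
python3 -c "
from h import *
st()
A=[]
for n,(x,y) in {'top':(407,222),'scene':(228,220)}.items():
    p=get_image(n); save(p,'c_'+n); A.append(p['img'][y-50:y+50,x-60:x+60,::-1])
    if 1: print(n,'exp bore',proj(p,[.5573,-.2238,.118]), [(np.round(b['centre'],3),round(b['p'],2)) for b in boxes_of(p,'reel_mid')[:2]])
cv2.imwrite('pics/c.png',cv2.resize(np.hstack(A),(792,330),interpolation=cv2.INTER_CUBIC))
"
```

```text
t 13.5 pos [0.4655 0.0074 0.3125] jaw 31.12 tilt(z) [ 0.0039  0.0038 -1.    ] q [-0.59 -0.06  0.46  1.86  0.03  1.34  0.41] F [ 1.5 -0.1 -0.4] T [-0.1  -0.06 -0.  ] w 0.751
top exp bore [[412.05125982 217.43162488]] [(array([ 0.55 , -0.22 ,  0.086]), 0.69)]
scene exp bore [[224.89739808 210.31518053]] [(array([ 0.568, -0.214,  0.085]), 0.93)]
```

View pics/c.png

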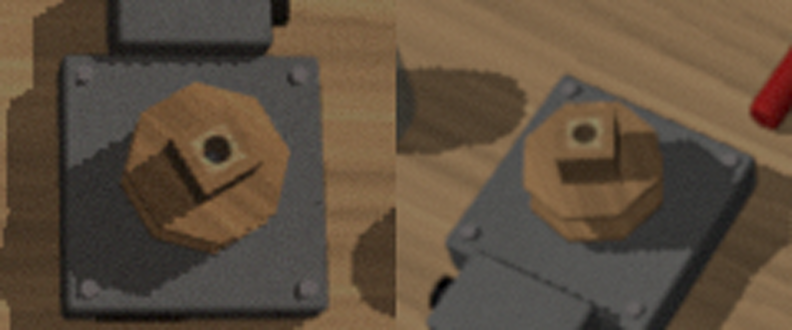

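The bore appears at (412.8,217.5) in the top view and (224.7,210.3) in the scene view. For a fully home reel I expect (412.1,217.4) and (224.9,210.3), so it is seated, upright and released.

```bash
python3 -c "
from h import *
p=get_image('top')
for l in ['spare_mid','glue_mid','discs_mid','driver_grip','jar_mid']: print(l,[np.round(b['centre'],3) for b in boxes_of(p,l)[:1]])
print(r.finish_job())"
```

```text
spare_mid [array([ 0.555, -0.411,  0.09 ])]
glue_mid [array([0.618, 0.243, 0.112])]
discs_mid [array([ 0.552, -0.221,  0.087])]
driver_grip [array([ 0.381, -0.169,  0.02 ])]
jar_mid [array([ 0.551, -0.414,  0.09 ])]
the job is handed in; nothing more can be done
None
```

The square-boss reel is on the winder spindle, fully home on the seat with its slot over the drive bar. I let go of it and handed the job in at about 14 s of the 67 s allowed.

- **Fit:** I read the bar's direction, about 31°, from the wrist camera and lined the reel up with it while it was still in the air. The slot dropped over the bar on the first try, so I never had to turn the reel to search for it.
- **Forces:** Pushing past the sprung shoes took about 5 N at the readings I took. The reel stopped firmly at seat height (underside about 46 mm above the bench) with about 11 N at the wrist. The limit is 60 N.
- **Final position:** In both the top and scene views the bore was within 1 pixel (1–2 mm) of where it should be for a seated reel. I judged it upright from those same views.
- **Bystanders:** The bottle, screwdriver and jar read within about 2 mm of where they started. The networks failed on the other two: they put the spare reel at the jar's position and the disc stack at the loaded reel's. I therefore have no final measurement for those two. The held reel passed well above both, and the wrist force showed no contact on the way.

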